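# Put the helpers back to the right places on the art table

### The arm

A 6-joint arm with a two-finger parallel gripper is mounted at the origin on the work surface. World frame = base frame: x ahead of the robot, y to its left, z up, the work surface at z = 0. Lengths are in m, angles in rad, forces in N, time in s.
With the tool pointing down it reaches from about 0.35 to 0.975 m from the base axis. Payload 4.9 kg.
Tool frame: the origin (TCP) lies between the finger pads, 19 mm behind the fingertips; this is the grasp point; z points along the fingers, y is the line along which they close (so a half turn about z gives the same grasp; the last joint's range is limited). The gripper opens to 85 mm and grips with 20 to 120 N. Pads are 22 mm wide; open, the fingers measure 114 mm over their backs; the gripper's body (76 mm by 85 mm) begins 54 mm behind the grasp point. The pads swing forward as they close: fully open they stand 13 mm farther back than shut.
Start: joints at [1.177, 0.053, 1.613, -0, 1.476, -0.119], TCP at [0.17, 0.602, 0.25] pointing down, gripper open.
Joint ranges: [-3.01, 3.01], [-1.01, 2.22], [0.06, 2.58], [-1.02, 4.17], [0.09, 2.62], [-3.14, 3.14]. Speed limits (rad/s): [2.57, 2.57, 3.14, 3.14, 3.14, 3.14].

### API

Orientations are given as a rotation vector (axis times angle).
In Python, from station import status, imaging, order gives the robot as it stands.
- The arm moves only by the tool arm_command, never from a script. Its argument "increments" is a list of rows, each an object with "slide": the shift along the tool's x, y, z in m, a list of three; "spin": the turn about the tool's z in degrees; "gripper": the opening, from -1 (shut) to 1 (fully open). In form: [{"slide": [x, y, z], "spin": spin, "gripper": gripper}, ...]. A call has 1 to 8 rows; each row is the pose to reach, as a shift and turn from the pose commanded when the call began, along the tool's axes at that moment; what a row does not reach only later rows make up. A row lasts 1/12 s, in which the tool goes at most 41.7 mm and 7.16 degrees, less where a joint would pass 70% of its speed; a pose out of reach is approached as far as the arm can. A call with a gripper value outside its range is refused whole. The fingers move at their own pace and stop on an object; "newtons" is the grip in N (left out, the last holds). Time passes only in rows, so rows that repeat a pose let the fingers close. It gives the time, the measured TCP pose, the force, the opening and the grip force at its end, in the units of the state.
- status.get_obs(): the state, without advancing time (a new reading comes with each control period).
- imaging.get_image(name): name is "scene" or "top" or "wrist"; returns a dict with "frame" (480x640x3 uint8, red, green, blue), "vfov" (degrees; the focal length in pixels is half the picture's height over the tangent of half this angle, whatever the lens; pixels are square), "cx", "cy" (the principal point, pixels), "view" (4x4, takes a point from world to camera coordinates); the wrist camera has in their place "mount" (4x4, takes a point from camera to tool coordinates, whose origin is the TCP and whose axes are the flange's). Camera axes: x right, y up, looking along -z (the intrinsics and any distortion apply to the point x, -y, -z); pixel columns grow to the right and rows downward; lengths in m; the calibration is good to about 2 mm. A picture is of the moment at which its call begins: read the wrist's pose just before it. There is no depth.
- order.finish_job(): hands the job in; it is judged then, once.
The state is a dict: "t": time; "q": joint angles; "dq": joint speeds; "effort": joint torques, N m; "tool_pos": TCP position; "tool_rot": TCP orientation; "contact_force": force on the tool from outside, world axes, zero at the start; "wrist_torque": the same for the moment, N m; "opening": finger opening in m; "grip_force": force on a finger pad.
Only numpy, scipy, OpenCV 4.12 (cv2) and the standard library are available. Lean on these libraries where they do the work, as an engineer would, in place of code of your own. Each camera call takes 0.05 s, during which the arm holds its last target. There are 200 camera calls.

### The job

The rinsing beaker, the pencil sharpener and the glue bottle each stand at the wrong place on the art table. Put them right: the beaker at the paint box, the sharpener at the sketch pad and the glue at the cut-paper card, each standing upright in the middle of that place's cork coaster; the spare coaster is free for putting one aside. Keep them upright all the way, and do not knock over the pot of pencils.

Things in the scene. Friction and masses are not known exactly. Their poses are not given: they have to be found in the camera images.
- rinse_beaker: Open white plastic beaker for rinsing brushes, empty: round, 60 mm across, straight sides, 3 mm wall, 86 mm high, notched rim (top 6 mm), cross-shaped divider inside; about 120 g. Grip across the outside, about 60 mm above its underside. Origin: centre of its underside; z up. Loose; at the start on the coaster of a wrong place.
- sharpener: Desktop pencil sharpener: upright rounded block, dark, clear drawer below, two metal-rimmed pencil holes in the top; 75 (x) x 55 (y) x 86 mm high, about 240 g. Grip across the 55 mm, about 65 mm up; it may be set down at any yaw. Origin: centre of its underside; z up. Loose; at the start on the coaster of a wrong place.
- glue_bottle: White round glue bottle: 52 mm across, straight up to 78 mm, then shoulder and orange nozzle to 121 mm; about 160 g. Grip the straight body with the TCP about 74 mm up (the nozzle then fits inside the gripper). Origin: centre of its underside; z up. Loose; at the start on the coaster of a wrong place.
- paint_place: Painting place (beaker's home): open white watercolour box, twelve pans, brush. Fixed 222 x 150 x 8 mm plywood board with a round cork coaster (100 mm across, its top 12 mm above the table). Origin: on the table top under the coaster's centre; +x runs from the coaster to the work (board x -58 to 164 mm, y +-75 mm). Nothing on it but what stands on the coaster is over 30 mm high.
- sketch_place: Drawing place (sharpener's home): sketch pad, two pencils, loose eraser. Fixed 222 x 150 x 8 mm plywood board with a round cork coaster (100 mm across, its top 12 mm above the table). Origin: on the table top under the coaster's centre; +x runs from the coaster to the work (board x -58 to 164 mm, y +-75 mm). Nothing on it but what stands on the coaster is over 30 mm high.
- cutting_place: Cut-paper place (glue's home): blue card with white snowflake, scissors. Fixed 222 x 150 x 8 mm plywood board with a round cork coaster (100 mm across, its top 12 mm above the table). Origin: on the table top under the coaster's centre; +x runs from the coaster to the work (board x -58 to 164 mm, y +-75 mm). Nothing on it but what stands on the coaster is over 30 mm high.
- spare_coaster: A fourth round cork coaster lying alone on the table, empty at the start, free for putting a thing aside; 100 mm across, its top 8 mm above the table, fixed. Origin: centre of its underside.
- pencil_pot: Loose steel pot full of pencils, 68 mm across, pot 98 mm and pencils about 170 mm high, about 300 g, standing on the robot's side of the places; not to be knocked over. Origin: centre of its underside; z up.
Things that resemble listed ones, but are neither listed nor needed, are in the scene too. Leave any purple or yellow look-alike of the sharpener alone.

How it is judged:
At the end, for the whole second after the job is handed in: The beaker stands on the coaster of the painting place, the sharpener on that of the drawing place and the glue bottle on that of the cut-paper place, each within 15 mm of the coaster's centre, standing on the cork, upright within 0.1 rad, released and at rest (horizontal distance between rinse_beaker and paint_place below 0.015 m and height (world z) of rinse_beaker between 0.008 and 0.017 m and angle between each of rinse_beaker, sharpener, glue_bottle's own z axis and vertical below 0.1 rad and linear speed of each of rinse_beaker, sharpener, glue_bottle below 0.02 m/s and horizontal distance between sharpener and sketch_place below 0.015 m and height (world z) of sharpener between 0.008 and 0.017 m and horizontal distance between glue_bottle and cutting_place below 0.015 m and height (world z) of glue_bottle between 0.008 and 0.017 m); the robot touches nothing.
It fails at once if one of the three things is tipped (more than 0.6 rad from upright) (angle between any of rinse_beaker, sharpener, glue_bottle's own z axis and vertical above 0.6 rad).
It fails at once if the pot of pencils is knocked over (tilted more than 0.5 rad) (angle between pencil_pot's own z axis and vertical above 0.5 rad).
It also fails if it takes over 109 s, if anything falls off the work surface, if the arm or the gripper's body presses on something with over 40 N, if the wrist force passes 120 N, or if a joint passes its speed limit or range.

## Working session

There is one attempt and no reset: what is moved stays moved. The work goes in short steps, Python scripts to look and compute and a tool call to move; the robot and the scene stay as the last step left them, time stands still between calls to the robot, and variables do not carry over. Pictures are saved under pics/ and viewed, at most 14 in all, crops included, and the job is handed in when it is done.

Besides the shell and the picture viewer there is one more tool, called after "Emit:" by a JSON object that holds its "name" and its "arguments", one argument or row to a line. arm_command: Moves the arm, as the interface text tells. Its arguments: {"type":"object","properties":{"increments":{"type":"array","items":{"type":"object","properties":{"slide":{"type":"array","items":{"type":"number"}},"spin":{"type":"number"},"gripper":{"type":"number"}}}},"newtons":{"type":"number"}},"required":["increments"]}

```bash
mkdir -p pics; ls; python3 - <<'E'
from station import status, imaging
import cv2,pickle
print(status.get_obs())
d={}
for n in("scene","top"):
    im=imaging.get_image(n); d[n]=im
    cv2.imwrite(f"pics/{n}0.png",im["frame"][:,:,::-1])
    print(n,{k:v for k,v in im.items() if k!="frame"})
im=imaging.get_image("wrist");print({k:v for k,v in im.items() if k!="frame"})
pickle.dump(d,open("d0.pkl","wb"))
E
```

```text
pics
{'t': 0.0, 'q': array([ 1.17700906e+00,  5.33474329e-02,  1.61432302e+00,  2.06621326e-05,
        1.47596582e+00, -1.18976505e-01]), 'dq': array([-1.14371030e-03, -2.62473159e-04,  4.49385614e-04,  1.15318063e-04,
        4.32245043e-04,  1.16480707e-05]), 'effort': array([-5.88244693e-04, -3.93664885e+01, -3.70183897e+01, -3.76326102e-05,
        6.84011189e-03,  6.00540076e-06]), 'tool_pos': array([0.16935629, 0.60100711, 0.24875148]), 'tool_rot': array([-4.30243839e-01, -3.11144729e+00,  3.09645751e-03]), 'contact_force': array([0.46860065, 0.36986999, 0.38337258]), 'wrist_torque': array([ 0.01907736,  0.00060899, -0.00016405]), 'grip_force': 0.0, 'opening': 0.08533885056277425}
scene {'vfov': 48.630398603235854, 'cx': 318.43150702125297, 'cy': 230.10708110257474, 'view': array([[ 0.23982122,  0.97079627,  0.00635556, -0.12078641],
       [-0.81248811,  0.19712166,  0.54864025,  0.3504545 ],
       [ 0.53136509, -0.13673939,  0.83603438, -1.30970948],
       [ 0.        ,  0.        ,  0.        ,  1.        ]])}
top {'vfov': 51.53159902163191, 'cx': 318.2323480038118, 'cy': 235.3653708222856, 'view': array([[-0.02786121, -0.99960197,  0.0044333 , -0.00517119],
       [ 0.99266008, -0.02714504,  0.11785207, -0.47532451],
       [-0.11768482,  0.00768426,  0.99302127, -0.8486271 ],
       [ 0.        ,  0.        ,  0.        ,  1.        ]])}
{'vfov': 68.66840154845029, 'cx': 317.5208479329804, 'cy': 239.32201598429452, 'mount': array([[-1.72281104e-04,  9.63568283e-01,  2.67462399e-01,
         6.86250233e-02],
       [ 9.99999348e-01, -1.35853195e-04,  1.13356054e-03,
         1.01331574e-03],
       [ 1.12859860e-03,  2.67462420e-01, -9.63567631e-01,
        -1.24589820e-01],
       [ 0.00000000e+00,  0.00000000e+00,  0.00000000e+00,
         1.00000000e+00]])}
```

View pics/top0.png

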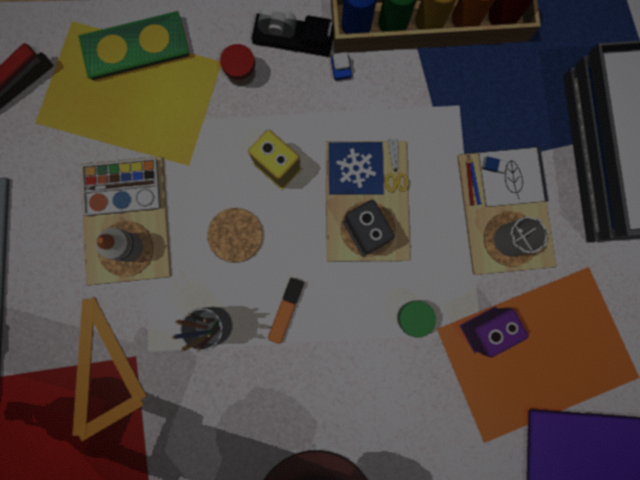

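View pics/scene0.png

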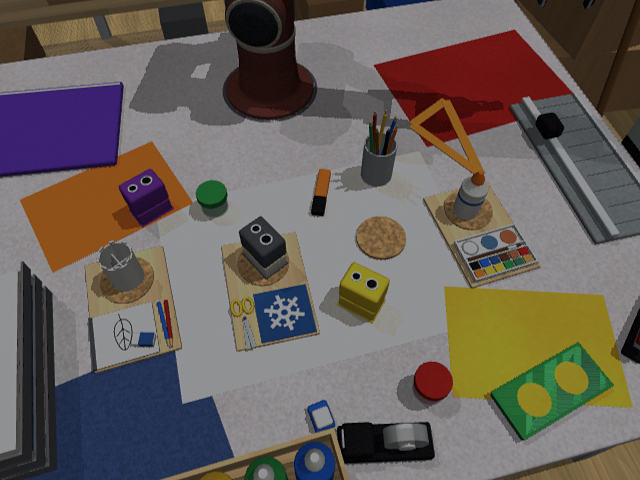

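The top view shows the glue on the paint place (118,245), the sharpener on the cutting place (370,228) and the beaker on the sketch place (522,237). The spare coaster is at (236,235) and the pot at (205,328). The yellow and purple blocks are look-alikes. The scene view agrees.

```bash
cat > h.py <<'E'
import numpy as np, cv2
from scipy.spatial.transform import Rotation as R
from scipy.optimize import least_squares
def cam(im, obs=None):
    "intrinsics f,cx,cy and camera-to-world rotation (x right,y up,-z ahead), centre"
    f=240/np.tan(np.radians(im["vfov"])/2)
    if "view" in im: M=np.linalg.inv(im["view"])
    else:
        T=np.eye(4);T[:3,:3]=R.from_rotvec(obs["tool_rot"]).as_matrix();T[:3,3]=obs["tool_pos"]
        M=T@im["mount"]
    return f,im["cx"],im["cy"],M
def rays(c,uv):
    f,cx,cy,M=c; uv=np.atleast_2d(uv).astype(float)
    d=np.c_[(uv[:,0]-cx)/f,-(uv[:,1]-cy)/f,-np.ones(len(uv))]
    return M[:3,3],d@M[:3,:3].T
def plane(c,uv,z):
    o,d=rays(c,uv); return (o+d*((z-o[2])/d[:,2])[:,None])[:,:2]
def proj(c,p):
    f,cx,cy,M=c; q=(np.atleast_2d(p)-M[:3,3])@M[:3,:3]
    return np.c_[cx-f*q[:,0]/q[:,2],cy+f*q[:,1]/q[:,2]]
def fitcircle(p,r,c0):
    s=least_squares(lambda x:np.hypot(*(p-x).T)-r,c0,loss="soft_l1",f_scale=0.0008)
    return s.x,np.median(np.abs(s.fun))
E
python3 - <<'E'
import pickle,cv2,numpy as np
from h import *
d=pickle.load(open("d0.pkl","rb"))
c=cam(d["top"])
for n,uv in dict(glue=(120,255),sh=(370,232),bk=(513,240),spare=(236,235),pot=(207,328),yel=(275,157)).items(): print(n,plane(c,uv,.012)[0].round(3))
t=d["top"]["frame"]
rows=[]
for x0,y0 in((75,150),(320,135),(455,145),(180,185)): rows.append(cv2.resize(t[y0:y0+145,x0:x0+120],None,fx=3,fy=2.0*1.0 if 0 else 3))
g=np.vstack([np.hstack(rows[:2]),]); 
out=np.hstack([cv2.resize(r,(200,242)) for r in rows])
cv2.imwrite("pics/c0.png",np.clip(out[:,:,::-1]*1.6,0,255).astype(np.uint8))
hsv=cv2.cvtColor(t,cv2.COLOR_RGB2HSV)
for n,(u,v) in dict(cork=(236,235),cork2=(225,250),cork3=(108,262),board=(92,270),board2=(160,230),board3=(335,255),board4=(480,262),white=(200,270),corkc=(347,235),corks=(495,235)).items(): print(n,hsv[v-1:v+2,u-1:u+2].reshape(-1,3).mean(0).round())
E
```

```text
glue [0.451 0.336]
sh [ 0.48  -0.112]
bk [ 0.459 -0.368]
spare [0.482 0.129]
pot [0.319 0.181]
yel [0.623 0.057]
cork [ 15. 119.  92.]
cork2 [ 15. 120. 101.]
cork3 [ 15. 124.  90.]
board [ 22.  84. 108.]
board2 [ 22.  84. 110.]
board3 [ 23.  79. 112.]
board4 [ 22.  84. 110.]
white [ 98.   2. 113.]
corkc [ 15. 123.  97.]
corks [21. 42. 56.]
```

View pics/c0.png

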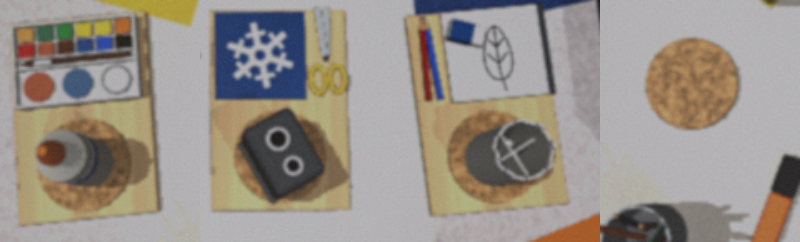

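The crop shows all three objects roughly centred on their coasters. Cork hue (15) separates well from plywood (22).

```bash
cat > m.py <<'E'
import pickle
from h import *
d=pickle.load(open("d0.pkl","rb"))
G=dict(paint=(.451,.336,.012),cut=(.48,-.112,.012),sketch=(.46,-.36,.012),spare=(.482,.129,.008))
for n in("top","scene"):
    im=d[n]; c=cam(im); hsv=cv2.cvtColor(im["frame"],cv2.COLOR_RGB2HSV)
    m=cv2.inRange(hsv,(9,95,30),(18,190,255)); m=cv2.morphologyEx(m,cv2.MORPH_OPEN,np.ones((3,3)))
    vv,uu=np.nonzero(m)
    for k,(x,y,z) in G.items():
        p=plane(c,np.c_[uu,vv],z); p=p[np.hypot(*(p-[x,y]).T)<.075]
        h=cv2.convexHull(p.astype(np.float32))[:,0]
        s,e=fitcircle(h,.05,p.mean(0)); print(n,k,len(p),s.round(4),e.round(4))
    # glue nozzle
    m=cv2.inRange(hsv,(3,150,60),(14,255,255)); k,l,st,ce=cv2.connectedComponentsWithStats(m)
    g=proj(c,[.451,.336,.125])[0]
    for i in range(1,k):
        if st[i,4]>15 and np.hypot(*(ce[i]-g))<40: print(n,"noz",ce[i].round(1),st[i,4],plane(c,ce[i],.122)[0].round(4))
    # sharpener hole rims: bright low-sat blobs in dark body
    u,v=proj(c,[.48,-.112,.098])[0].astype(int); 
    cr=hsv[v-35:v+35,u-35:u+35]; print(n,"sh dark val",np.percentile(cr[...,2],[5,20,50,80]))
    dk=cv2.inRange(cr,(0,0,0),(179,110,52)); k,l,st,ce=cv2.connectedComponentsWithStats(dk); i=1+st[1:,4].argmax()
    rim=((l==0)&(cr[...,2]>60)&(cr[...,1]<60)).astype(np.uint8)
    k,l2,st2,ce2=cv2.connectedComponentsWithStats(rim)
    for j in range(1,k):
        if 8<st2[j,4]<300: print("  rim",(ce2[j]+[u-35,v-35]).round(1),st2[j],plane(c,ce2[j]+[u-35,v-35],.098)[0].round(4))
E
python3 m.py
```

```text
top paint 1372 [0.4638 0.3264] 0.0013
top cut 676 [ 0.4881 -0.1097] 0.0008
top sketch 1117 [ 0.4652 -0.3625] 0.0031
top spare 2244 [0.4844 0.132 ] 0.0011
top noz [101.3 242.1] 63 [0.4625 0.3227]
top sh dark val [ 32.   41.   78.5 110. ]
  rim [364.9 193.6] [ 0  0 45  5 52] [ 0.5335 -0.0961]
  rim [408.7 208.6] [68  0  2 46 63] [ 0.5067 -0.1668]
  rim [366.1 217.9] [ 19  21  15  15 108] [ 0.4932 -0.0965]
  rim [375.5 233.8] [29 38 13 13 92] [ 0.4667 -0.1107]
scene paint 889 [0.4667 0.3256] 0.0013
scene cut 844 [ 0.4877 -0.1153] 0.0088
scene sketch 1107 [ 0.4683 -0.3626] 0.0057
scene spare 1618 [0.4857 0.1325] 0.0007
scene noz [477.9 178.1] 144 [0.47   0.3172]
scene sh dark val [ 22.  54. 134. 148.]
  rim [255.5 228.1] [30 24 12 11 71] [ 0.4666 -0.1093]
  rim [265.8 238.5] [39 34 14 12 85] [ 0.4929 -0.0953]
  rim [268.9 261.3] [ 23  48  44  22 216] [ 0.5406 -0.0989]
```

```bash
cat >> h.py <<'E'
def tri(cs,uvs):
    A=np.zeros((3,3));b=np.zeros(3)
    for c,uv in zip(cs,uvs):
        o,dd=rays(c,uv); dd=dd[0]/np.linalg.norm(dd[0]); P=np.eye(3)-np.outer(dd,dd); A+=P;b+=P@o
    return np.linalg.solve(A,b)
def go(x,y,z,yaw=None,obs=None):
    "slide (tool axes) and spin in deg to world point; yaw = world angle of closing line, deg, mod 180"
    from station import status
    o=obs or status.get_obs(); M=R.from_rotvec(o["tool_rot"]).as_matrix()
    s=M.T@(np.array([x,y,z])-o["tool_pos"]); cur=np.degrees(np.arctan2(M[1,1],M[0,1]))
    sp=0 if yaw is None else -((yaw-cur+90)%180-90)
    print("t",round(o["t"],2),"pos",o["tool_pos"].round(4),"yaw",cur.round(1),"q6",o["q"][5].round(2),"| slide",s.round(4),"spin",round(sp,1))
E
python3 - <<'E'
import pickle
from h import *
d=pickle.load(open("d0.pkl","rb")); a,b=cam(d["top"]),cam(d["scene"])
print(tri([a,b],[(101.3,242.1),(477.9,178.1)]))
print("beaker",plane(a,(529.4,236),.098), "board paint corners", plane(a,[(83,160),(160,156),(170,276),(87,284)],.008).round(3))
go(.465,.322,.20,90)
E
```

```text
[0.46325797 0.32471744 0.11256349]
beaker [[ 0.45630322 -0.36065514]] board paint corners [[0.628 0.409]
 [0.632 0.268]
 [0.412 0.248]
 [0.402 0.395]]
t 0.15 pos [0.1694 0.6011 0.249 ] yaw 74.3 q6 -0.12 | slide [-0.3602 -0.1884  0.0493] spin -15.7
```

Emit:
{"name": "arm_command", "arguments": {
  "increments": [
    {"slide": [-0.357,-0.185,0.02],"gripper": 1},
    {"slide": [-0.357,-0.185,0.02],"gripper": 1},
    {"slide": [-0.357,-0.185,0.02],"gripper": 1},
    {"slide": [-0.357,-0.185,0.02],"gripper": 1},
    {"slide": [-0.357,-0.185,0.02],"gripper": 1},
    {"slide": [-0.357,-0.185,0.02],"gripper": 1},
    {"slide": [-0.357,-0.185,0.02],"gripper": 1},
    {"slide": [-0.357,-0.185,0.02],"gripper": 1}
  ]
}}

```text
validation failed for argument at $.in...
```

```bash
cat > w.py <<'E'
import sys
from h import *
from station import status,imaging
def shot(name):
    o=status.get_obs(); im=imaging.get_image("wrist"); cv2.imwrite(f"pics/{name}.png",im["frame"][:,:,::-1]); return o,im,cam(im,o)
E
python3 - <<'E'
from h import *
go(.4635,.3245,.22)
E
```

```text
t 0.15 pos [0.1694 0.6011 0.249 ] yaw 74.3 q6 -0.12 | slide [-0.3581 -0.1864  0.0293] spin 0
```

Validation probably wants "spin" too.

Emit:
{"name": "arm_command", "arguments": {
  "increments": [
    {"slide": [-0.357,-0.185,0.02],"spin": 0,"gripper": 1},
    {"slide": [-0.357,-0.185,0.02],"spin": 0,"gripper": 1},
    {"slide": [-0.357,-0.185,0.02],"spin": 0,"gripper": 1},
    {"slide": [-0.357,-0.185,0.02],"spin": 0,"gripper": 1},
    {"slide": [-0.357,-0.185,0.02],"spin": 0,"gripper": 1},
    {"slide": [-0.357,-0.185,0.02],"spin": 0,"gripper": 1},
    {"slide": [-0.357,-0.185,0.02],"spin": 0,"gripper": 1},
    {"slide": [-0.357,-0.185,0.02],"spin": 0,"gripper": 1}
  ]
}}

```text
t: 0.82
tool_pos: [0.4135, 0.3722, 0.2331]
tool_rot: [-0.43, -3.112, 0.0]
contact_force: [-0.5, 0.5, -0.3]
opening: 0.0855
grip_force: 0.0
```

Emit:
{"name": "arm_command", "arguments": {
  "increments": [
    {"slide": [-0.04,-0.045,0],"spin": 0,"gripper": 1},
    {"slide": [-0.04,-0.045,0],"spin": 0,"gripper": 1},
    {"slide": [-0.04,-0.045,0],"spin": 0,"gripper": 1},
    {"slide": [-0.04,-0.045,0],"spin": 0,"gripper": 1}
  ]
}}

```text
t: 1.15
tool_pos: [0.439, 0.319, 0.2331]
tool_rot: [-0.434, -3.111, -0.0]
contact_force: [-0.1, -0.1, 0.5]
opening: 0.0857
grip_force: 0.0
```

```bash
python3 - <<'E'
from w import *
o,im,c=shot("w1"); go(.4635,.3245,.086,None,o); print(proj(c,[[.4635,.3245,.133],[.4635,.3245,.012],[.465,.326,.012]]).round(0))
E
```

```text
t 1.15 pos [0.439  0.319  0.2331] yaw 74.1 q6 -0.8 | slide [-0.0221  0.012   0.1471] spin 0
[[334. 279.]
 [329. 234.]
 [331. 235.]]
```

View pics/w1.png

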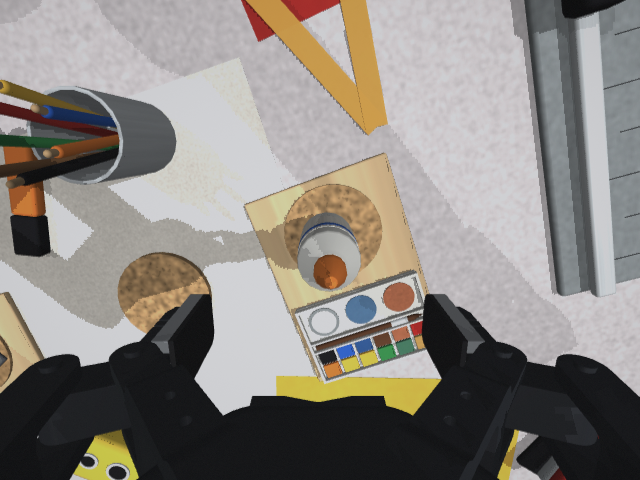

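The wrist view shows the glue nozzle at (330,272) and its coaster at about (332,233), both within a few px of the prediction. I'll descend.

Emit:
{"name": "arm_command", "arguments": {
  "increments": [
    {"slide": [-0.022,0.012,0.0],"spin": 0,"gripper": 1},
    {"slide": [-0.022,0.012,0.03],"spin": 0,"gripper": 1},
    {"slide": [-0.022,0.012,0.06],"spin": 0,"gripper": 1},
    {"slide": [-0.022,0.012,0.09],"spin": 0,"gripper": 1},
    {"slide": [-0.022,0.012,0.12],"spin": 0,"gripper": 1},
    {"slide": [-0.022,0.012,0.14],"spin": 0,"gripper": 1},
    {"slide": [-0.022,0.012,0.147],"spin": 0,"gripper": 1},
    {"slide": [-0.022,0.012,0.147],"spin": 0,"gripper": 1}
  ]
}}

```text
t: 1.87
tool_pos: [0.461, 0.3257, 0.0839]
tool_rot: [-0.427, -3.108, 0.004]
contact_force: [-0.2, -0.8, 0.1]
opening: 0.0855
grip_force: 0.0
```

Emit:
{"name": "arm_command", "arguments": {
  "increments": [
    {"slide": [0,0,0],"spin": 0,"gripper": -1},
    {"slide": [0,0,0],"spin": 0,"gripper": -1},
    {"slide": [0,0,0],"spin": 0,"gripper": -1},
    {"slide": [0,0,0],"spin": 0,"gripper": -1},
    {"slide": [0,0,0],"spin": 0,"gripper": -1},
    {"slide": [0,0,0],"spin": 0,"gripper": -1}
  ],
  "newtons": 30
}}

```text
t: 2.37
tool_pos: [0.4648, 0.326, 0.0891]
tool_rot: [0.43, 3.108, 0.004]
contact_force: [-1.3, -1.6, 6.5]
opening: 0.0505
grip_force: 30.7
```

```bash
python3 - <<'E'
from station import status
o=status.get_obs();print(o["tool_pos"],o["contact_force"],o["opening"],o["t"])
from h import go
go(.485,.132,.19,None,o)
E
```

```text
[0.46483593 0.32604372 0.08908553] [-1.27568079 -1.57769244  6.54935738] 0.0505028847378181 2.3667
t 2.37 pos [0.4648 0.326  0.0891] yaw 74.2 q6 -0.82 | slide [-0.0724 -0.181  -0.1012] spin 0
```

Emit:
{"name": "arm_command", "arguments": {
  "increments": [
    {"slide": [0,0,-0.015],"spin": 0,"gripper": -1},
    {"slide": [0,0,-0.03],"spin": 0,"gripper": -1},
    {"slide": [0,0,-0.06],"spin": 0,"gripper": -1},
    {"slide": [0,0,-0.06],"spin": 0,"gripper": -1}
  ]
}}

```text
t: 2.7
tool_pos: [0.4663, 0.3269, 0.1528]
tool_rot: [0.429, 3.104, 0.01]
contact_force: [2.0, -0.1, 0.8]
opening: 0.0513
grip_force: 31.8
```

```bash
python3 - <<'E'
from w import *
o,im,c=shot("w2"); print(o["opening"],o["grip_force"],o["contact_force"])
go(.485,.132,.15,None,o)
E
```

```text
0.051277404470842496 31.78497276850976 [ 1.96794087 -0.10239686  0.78524278]
t 2.7 pos [0.4663 0.3269 0.1528] yaw 74.2 q6 -0.82 | slide [-0.0709 -0.1826  0.002 ] spin 0
```

View pics/w2.png

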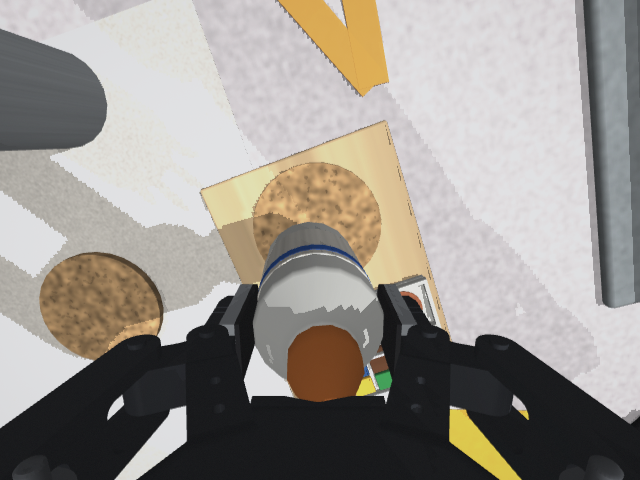

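The bottle is held upright between the pads, lifted clear, and the spare coaster is at (100,305). I'll carry it to the spare coaster.

Emit:
{"name": "arm_command", "arguments": {
  "increments": [
    {"slide": [-0.014,-0.036,0.0],"spin": 0,"gripper": -1},
    {"slide": [-0.028,-0.073,0.0],"spin": 0,"gripper": -1},
    {"slide": [-0.043,-0.11,0.0],"spin": 0,"gripper": -1},
    {"slide": [-0.057,-0.146,0.0],"spin": 0,"gripper": -1},
    {"slide": [-0.067,-0.172,0.0],"spin": 0,"gripper": -1},
    {"slide": [-0.071,-0.183,0.0],"spin": 0,"gripper": -1},
    {"slide": [-0.071,-0.183,0.0],"spin": 0,"gripper": -1},
    {"slide": [-0.071,-0.183,0.0],"spin": 0,"gripper": -1}
  ]
}}

```text
t: 3.42
tool_pos: [0.4816, 0.13, 0.1458]
tool_rot: [-0.432, -3.111, -0.001]
contact_force: [0.1, 0.8, -1.5]
opening: 0.051
grip_force: 31.9
```

```bash
python3 - <<'E'
from h import *
from station import imaging,status
go(.485,.132,.082)
im=imaging.get_image("top");c=cam(im);print(status.get_obs()["dq"].round(3))
cv2.imwrite("pics/t2.png",im["frame"][150:330,130:370,::-1].repeat(3,0).repeat(3,1))
E
```

```text
t 3.42 pos [0.4816 0.13   0.1458] yaw 74.2 q6 -1.18 | slide [-0.0028  0.0028  0.0638] spin 0
[ 0.021  0.003 -0.006 -0.004  0.002 -0.003]
```

Emit:
{"name": "arm_command", "arguments": {
  "increments": [
    {"slide": [-0.003,0.003,0.015],"spin": 0,"gripper": -1},
    {"slide": [-0.003,0.003,0.03],"spin": 0,"gripper": -1},
    {"slide": [-0.003,0.003,0.042],"spin": 0,"gripper": -1},
    {"slide": [-0.003,0.003,0.052],"spin": 0,"gripper": -1},
    {"slide": [-0.003,0.003,0.059],"spin": 0,"gripper": -1},
    {"slide": [-0.003,0.003,0.063],"spin": 0,"gripper": -1},
    {"slide": [-0.003,0.003,0.063],"spin": 0,"gripper": -1},
    {"slide": [-0.003,0.003,0.063],"spin": 0,"gripper": -1}
  ]
}}

```text
t: 4.13
tool_pos: [0.4869, 0.1322, 0.0849]
tool_rot: [0.429, 3.109, -0.0]
contact_force: [-0.5, -0.9, 4.3]
opening: 0.0509
grip_force: 31.8
```

Emit:
{"name": "arm_command", "arguments": {
  "increments": [
    {"slide": [0,0,0],"spin": 0,"gripper": 1},
    {"slide": [0,0,0],"spin": 0,"gripper": 1},
    {"slide": [0,0,0],"spin": 0,"gripper": 1},
    {"slide": [0,0,0],"spin": 0,"gripper": 1},
    {"slide": [0,0,0],"spin": 0,"gripper": 1},
    {"slide": [0,0,0],"spin": 0,"gripper": 1}
  ]
}}

```text
t: 4.63
tool_pos: [0.4855, 0.132, 0.0833]
tool_rot: [-0.43, -3.112, -0.0]
contact_force: [-0.1, -0.2, -0.2]
opening: 0.0853
grip_force: 0.0
```

Emit:
{"name": "arm_command", "arguments": {
  "increments": [
    {"slide": [0,0,-0.02],"spin": 0,"gripper": 1},
    {"slide": [0,0,-0.05],"spin": 0,"gripper": 1},
    {"slide": [0,0,-0.08],"spin": 0,"gripper": 1},
    {"slide": [0,0,-0.12],"spin": 0,"gripper": 1},
    {"slide": [0,0,-0.15],"spin": 0,"gripper": 1},
    {"slide": [0,0,-0.15],"spin": 0,"gripper": 1}
  ]
}}

```text
t: 5.13
tool_pos: [0.4893, 0.1325, 0.242]
tool_rot: [0.428, 3.099, 0.006]
contact_force: [1.5, -0.5, 0.8]
opening: 0.0856
grip_force: 0.0
```

```bash
python3 - <<'E'
from w import *
o,im,c=shot("w3"); print(o["contact_force"].round(1))
hsv=cv2.cvtColor(im["frame"],cv2.COLOR_RGB2HSV); m=cv2.inRange(hsv,(3,150,60),(14,255,255)); k,l,st,ce=cv2.connectedComponentsWithStats(m)
for i in range(1,k):
    if st[i,4]>100: print(ce[i].round(0),st[i,4],plane(c,ce[i],.11)[0].round(4))
go(.4575,-.361,.232,None,o)
E
```

```text
[ 1.5 -0.5  0.8]
[184.  68.] 1753 [0.3557 0.0795]
[310. 232.] 775 [0.4864 0.1286]
[487. 280.] 232 [0.5624 0.2516]
t 5.13 pos [0.4893 0.1325 0.242 ] yaw 74.3 q6 -1.18 | slide [-0.1032 -0.4836  0.0087] spin 0
```

Emit:
{"name": "arm_command", "arguments": {
  "increments": [
    {"slide": [-0.102,-0.484,0],"spin": 0,"gripper": 1},
    {"slide": [-0.102,-0.484,0],"spin": 0,"gripper": 1},
    {"slide": [-0.102,-0.484,0],"spin": 0,"gripper": 1},
    {"slide": [-0.102,-0.484,0],"spin": 0,"gripper": 1},
    {"slide": [-0.102,-0.484,0],"spin": 0,"gripper": 1},
    {"slide": [-0.102,-0.484,0],"spin": 0,"gripper": 1},
    {"slide": [-0.102,-0.484,0],"spin": 0,"gripper": 1},
    {"slide": [-0.102,-0.484,0],"spin": 0,"gripper": 1}
  ]
}}

```text
t: 5.85
tool_pos: [0.462, -0.2022, 0.2316]
tool_rot: [-0.43, -3.11, -0.002]
contact_force: [0.9, -0.1, -0.2]
opening: 0.0854
grip_force: 0.0
```

```bash
python3 - <<'E'
from h import *
go(.445,-.345,.235)
E
```

```text
t 5.85 pos [ 0.462  -0.2022  0.2316] yaw 74.2 q6 -1.86 | slide [-0.0225 -0.1421 -0.0036] spin 0
```

Emit:
{"name": "arm_command", "arguments": {
  "increments": [
    {"slide": [-0.022,-0.142,0],"spin": 0,"gripper": 1},
    {"slide": [-0.022,-0.142,0],"spin": 0,"gripper": 1},
    {"slide": [-0.022,-0.142,0],"spin": 0,"gripper": 1},
    {"slide": [-0.022,-0.142,0],"spin": 0,"gripper": 1},
    {"slide": [-0.022,-0.142,0],"spin": 0,"gripper": 1},
    {"slide": [-0.022,-0.142,0],"spin": 0,"gripper": 1},
    {"slide": [-0.022,-0.142,0],"spin": 0,"gripper": 1},
    {"slide": [-0.022,-0.142,0],"spin": 0,"gripper": 1}
  ]
}}

```text
t: 6.52
tool_pos: [0.446, -0.3418, 0.2327]
tool_rot: [-0.428, -3.111, -0.002]
contact_force: [0.6, 0.2, -0.2]
opening: 0.0853
grip_force: 0.0
```

```bash
python3 - <<'E'
from w import *
o,im,c=shot("w4")
go(.4575,-.361,.072,None,o); print(proj(c,[[.4575,-.361,.098],[.4575,-.361,.012],[.4665,-.3625,.012]]).round(0))
E
```

```text
t 6.52 pos [ 0.446  -0.3418  0.2327] yaw 74.3 q6 -2.08 | slide [-0.0164 -0.0156  0.1606] spin 0
[[297. 256.]
 [301. 229.]
 [303. 238.]]
```

View pics/w4.png

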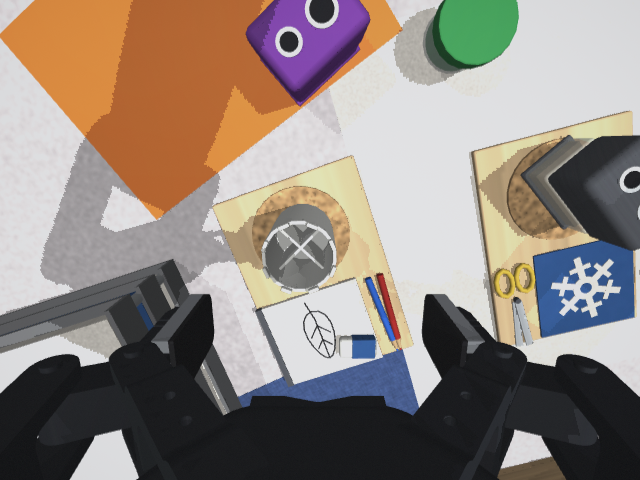

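The beaker rim is centred at (299,256) against a predicted (297,256), and the tray at left is far enough away. I'll descend and grip.

Emit:
{"name": "arm_command", "arguments": {
  "increments": [
    {"slide": [-0.016,-0.015,0.0],"spin": 0,"gripper": 1},
    {"slide": [-0.016,-0.015,0.03],"spin": 0,"gripper": 1},
    {"slide": [-0.016,-0.015,0.065],"spin": 0,"gripper": 1},
    {"slide": [-0.016,-0.015,0.1],"spin": 0,"gripper": 1},
    {"slide": [-0.016,-0.015,0.13],"spin": 0,"gripper": 1},
    {"slide": [-0.016,-0.015,0.15],"spin": 0,"gripper": 1},
    {"slide": [-0.016,-0.015,0.16],"spin": 0,"gripper": 1},
    {"slide": [-0.016,-0.015,0.16],"spin": 0,"gripper": 1}
  ]
}}

```text
t: 7.23
tool_pos: [0.4562, -0.3597, 0.0706]
tool_rot: [-0.428, -3.108, -0.005]
contact_force: [0.3, -0.4, -0.4]
opening: 0.0852
grip_force: 0.0
```

Emit:
{"name": "arm_command", "arguments": {
  "increments": [
    {"slide": [0,0,0],"spin": 0,"gripper": -1},
    {"slide": [0,0,0],"spin": 0,"gripper": -1},
    {"slide": [0,0,0],"spin": 0,"gripper": -1},
    {"slide": [0,0,0],"spin": 0,"gripper": -1},
    {"slide": [0,0,0],"spin": 0,"gripper": -1},
    {"slide": [0,0,0],"spin": 0,"gripper": -1}
  ],
  "newtons": 30
}}

```text
t: 7.73
tool_pos: [0.4587, -0.3633, 0.0762]
tool_rot: [0.43, 3.108, -0.004]
contact_force: [1.3, 0.4, 6.4]
opening: 0.0595
grip_force: 32.9
```

Emit:
{"name": "arm_command", "arguments": {
  "increments": [
    {"slide": [0,0,-0.015],"spin": 0,"gripper": -1},
    {"slide": [0,0,-0.04],"spin": 0,"gripper": -1},
    {"slide": [0,0,-0.07],"spin": 0,"gripper": -1},
    {"slide": [0,0,-0.1],"spin": 0,"gripper": -1},
    {"slide": [0,0,-0.13],"spin": 0,"gripper": -1},
    {"slide": [0,0,-0.15],"spin": 0,"gripper": -1},
    {"slide": [0,0,-0.16],"spin": 0,"gripper": -1},
    {"slide": [0,0,-0.16],"spin": 0,"gripper": -1}
  ]
}}

```text
t: 8.4
tool_pos: [0.4582, -0.3631, 0.2369]
tool_rot: [0.43, 3.108, -0.006]
contact_force: [0.7, 0.3, -0.9]
opening: 0.0593
grip_force: 32.8
```

```bash
python3 - <<'E'
from w import *
o,im,c=shot("w5")
go(.465,.326,.232,None,o)
E
```

```text
t 8.4 pos [ 0.4582 -0.3631  0.2369] yaw 74.2 q6 -2.09 | slide [0.1805 0.6651 0.002 ] spin 0
```

View pics/w5.png

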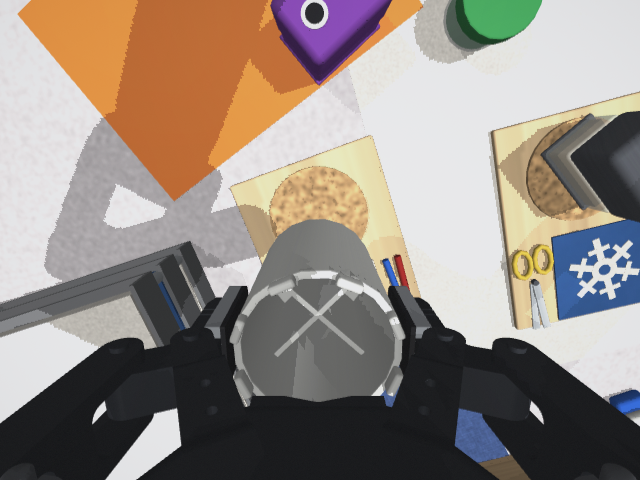

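The beaker is held squarely and upright, and the sketch coaster is clear at (318,205). I'll carry it to the paint place.

Emit:
{"name": "arm_command", "arguments": {
  "increments": [
    {"slide": [0.005,0.019,0],"spin": 0,"gripper": -1},
    {"slide": [0.013,0.049,0],"spin": 0,"gripper": -1},
    {"slide": [0.022,0.083,0],"spin": 0,"gripper": -1},
    {"slide": [0.032,0.118,0],"spin": 0,"gripper": -1},
    {"slide": [0.042,0.154,0],"spin": 0,"gripper": -1},
    {"slide": [0.052,0.191,0],"spin": 0,"gripper": -1},
    {"slide": [0.062,0.228,0],"spin": 0,"gripper": -1},
    {"slide": [0.072,0.265,0],"spin": 0,"gripper": -1}
  ]
}}

```text
t: 9.12
tool_pos: [0.4583, -0.0854, 0.2304]
tool_rot: [-0.431, -3.108, -0.002]
contact_force: [1.0, 0.2, -0.6]
opening: 0.0589
grip_force: 32.8
```

Emit:
{"name": "arm_command", "arguments": {
  "increments": [
    {"slide": [0.01,0.037,0],"spin": 0,"gripper": -1},
    {"slide": [0.02,0.074,0],"spin": 0,"gripper": -1},
    {"slide": [0.03,0.111,0],"spin": 0,"gripper": -1},
    {"slide": [0.04,0.148,0],"spin": 0,"gripper": -1},
    {"slide": [0.05,0.185,0],"spin": 0,"gripper": -1},
    {"slide": [0.06,0.222,0],"spin": 0,"gripper": -1},
    {"slide": [0.07,0.259,0],"spin": 0,"gripper": -1},
    {"slide": [0.08,0.296,0],"spin": 0,"gripper": -1}
  ]
}}

```text
t: 9.78
tool_pos: [0.4615, 0.2207, 0.2305]
tool_rot: [-0.429, -3.108, 0.003]
contact_force: [-0.1, 0.0, -0.8]
opening: 0.0595
grip_force: 32.8
```

Emit:
{"name": "arm_command", "arguments": {
  "increments": [
    {"slide": [0.01,0.037,0],"spin": 0,"gripper": -1},
    {"slide": [0.019,0.071,0],"spin": 0,"gripper": -1},
    {"slide": [0.025,0.093,0],"spin": 0,"gripper": -1},
    {"slide": [0.028,0.104,0],"spin": 0,"gripper": -1},
    {"slide": [0.028,0.104,0],"spin": 0,"gripper": -1},
    {"slide": [0.028,0.104,0],"spin": 0,"gripper": -1},
    {"slide": [0.028,0.104,0],"spin": 0,"gripper": -1}
  ]
}}

```text
t: 10.37
tool_pos: [0.4642, 0.3255, 0.2322]
tool_rot: [-0.432, -3.11, 0.003]
contact_force: [0.4, 0.1, -1.1]
opening: 0.0592
grip_force: 32.9
```

```bash
python3 - <<'E'
from w import *
o,im,c=shot("w6")
go(.465,.326,.073,None,o)
hsv=cv2.cvtColor(im["frame"],cv2.COLOR_RGB2HSV)
m=cv2.inRange(hsv,(9,95,30),(18,190,255)); m=cv2.morphologyEx(m,cv2.MORPH_OPEN,np.ones((5,5)));vv,uu=np.nonzero(m)
p=plane(c,np.c_[uu,vv],.012);p=p[np.hypot(*(p-[.465,.326]).T)<.075]
print(len(p),fitcircle(cv2.convexHull(p.astype(np.float32))[:,0],.05,p.mean(0)))
E
```

```text
t 10.37 pos [0.4642 0.3255 0.2322] yaw 74.2 q6 -0.81 | slide [-0.0008  0.001   0.1592] spin 0
4963 (array([0.46351813, 0.3284269 ]), np.float64(0.0001941846431280439))
```

Emit:
{"name": "arm_command", "arguments": {
  "increments": [
    {"slide": [0,0.001,0.02],"spin": 0,"gripper": -1},
    {"slide": [0,0.001,0.05],"spin": 0,"gripper": -1},
    {"slide": [0,0.001,0.085],"spin": 0,"gripper": -1},
    {"slide": [0,0.001,0.115],"spin": 0,"gripper": -1},
    {"slide": [0,0.001,0.138],"spin": 0,"gripper": -1},
    {"slide": [0,0.001,0.15],"spin": 0,"gripper": -1},
    {"slide": [0,0.001,0.157],"spin": 0,"gripper": -1},
    {"slide": [0,0.001,0.159],"spin": 0,"gripper": -1}
  ]
}}

```text
t: 11.08
tool_pos: [0.4656, 0.3272, 0.0762]
tool_rot: [0.432, 3.111, -0.001]
contact_force: [-3.9, -3.0, 10.8]
opening: 0.0594
grip_force: 33.5
```

Emit:
{"name": "arm_command", "arguments": {
  "increments": [
    {"slide": [0,0,0],"spin": 0,"gripper": -1},
    {"slide": [0,0,0],"spin": 0,"gripper": -1},
    {"slide": [0,0,0],"spin": 0,"gripper": 1},
    {"slide": [0,0,0],"spin": 0,"gripper": 1},
    {"slide": [0,0,0],"spin": 0,"gripper": 1},
    {"slide": [0,0,0],"spin": 0,"gripper": 1},
    {"slide": [0,0,0],"spin": 0,"gripper": 1},
    {"slide": [0,0,0],"spin": 0,"gripper": 1}
  ]
}}

```text
t: 11.75
tool_pos: [0.4647, 0.3278, 0.0744]
tool_rot: [-0.43, -3.112, 0.0]
contact_force: [0.8, 0.3, -0.4]
opening: 0.0855
grip_force: 0.0
```

Emit:
{"name": "arm_command", "arguments": {
  "increments": [
    {"slide": [0,0,-0.02],"spin": 0,"gripper": 1},
    {"slide": [0,0,-0.05],"spin": 0,"gripper": 1},
    {"slide": [0,0,-0.09],"spin": 0,"gripper": 1},
    {"slide": [0,0,-0.13],"spin": 0,"gripper": 1},
    {"slide": [0,0,-0.155],"spin": 0,"gripper": 1},
    {"slide": [0,0,-0.16],"spin": 0,"gripper": 1},
    {"slide": [0,0,-0.16],"spin": 0,"gripper": 1}
  ]
}}

```text
t: 12.33
tool_pos: [0.466, 0.3286, 0.2377]
tool_rot: [0.429, 3.107, 0.005]
contact_force: [0.3, 0.6, -0.7]
opening: 0.0857
grip_force: 0.0
```

```bash
python3 - <<'E'
from w import *
o,im,c=shot("w7"); print(proj(c,[.465,.3265,.098]))
go(.475,-.095,.232,118.6,o)
E
```

```text
[[312.99607112 232.2239734 ]]
t 12.33 pos [0.466  0.3286 0.2377] yaw 74.3 q6 -0.81 | slide [-0.1235 -0.4053  0.0046] spin -44.3
```

View pics/w7.png

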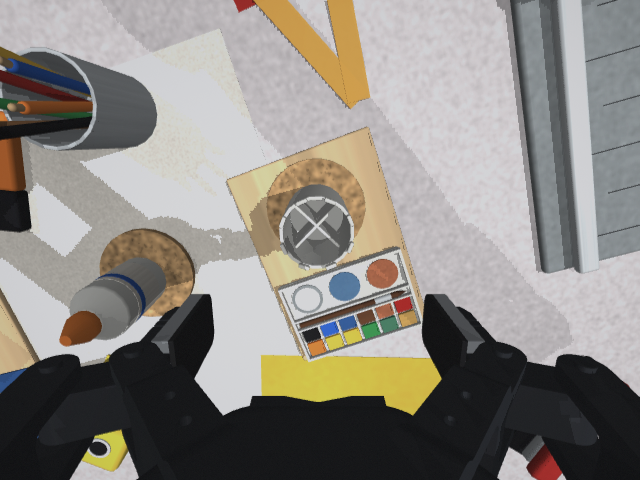

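The beaker's rim is centred at (317,232), about 2 mm from target, and the glue stands on the spare coaster. Next is the sharpener.

Emit:
{"name": "arm_command", "arguments": {
  "increments": [
    {"slide": [-0.123,-0.405,0],"spin": -44,"gripper": 1},
    {"slide": [-0.123,-0.405,0],"spin": -44,"gripper": 1},
    {"slide": [-0.123,-0.405,0],"spin": -44,"gripper": 1},
    {"slide": [-0.123,-0.405,0],"spin": -44,"gripper": 1},
    {"slide": [-0.123,-0.405,0],"spin": -44,"gripper": 1},
    {"slide": [-0.123,-0.405,0],"spin": -44,"gripper": 1},
    {"slide": [-0.123,-0.405,0],"spin": -44,"gripper": 1},
    {"slide": [-0.123,-0.405,0],"spin": -44,"gripper": 1}
  ]
}}

```text
t: 13.05
tool_pos: [0.4696, 0.0176, 0.2314]
tool_rot: [0.772, -3.041, -0.003]
contact_force: [0.8, -0.6, 0.8]
opening: 0.0857
grip_force: 0.0
```

```bash
python3 - <<'E'
from h import *
go(.470,-.1,.235,118.6)
E
```

```text
t 13.05 pos [0.4696 0.0176 0.2314] yaw 118.5 q6 -2.19 | slide [ 0.0558 -0.1036 -0.0037] spin -0.1
```

Emit:
{"name": "arm_command", "arguments": {
  "increments": [
    {"slide": [0.056,-0.103,0],"spin": 0,"gripper": 1},
    {"slide": [0.056,-0.103,0],"spin": 0,"gripper": 1},
    {"slide": [0.056,-0.103,0],"spin": 0,"gripper": 1},
    {"slide": [0.056,-0.103,0],"spin": 0,"gripper": 1},
    {"slide": [0.056,-0.103,0],"spin": 0,"gripper": 1},
    {"slide": [0.056,-0.103,0],"spin": 0,"gripper": 1}
  ]
}}

```text
t: 13.55
tool_pos: [0.4698, -0.0977, 0.2322]
tool_rot: [0.765, -3.044, -0.004]
contact_force: [0.0, -0.9, 0.1]
opening: 0.0853
grip_force: 0.0
```

```bash
python3 - <<'E'
from w import *
o,im,c=shot("w8")
go(.48,-.1033,.077,118.6,o); print(proj(c,[[.4932,-.096,.098],[.4667,-.11,.098],[.488,-.1105,.012]]).round(0))
E
```

```text
t 13.55 pos [ 0.4698 -0.0977  0.2322] yaw 118.2 q6 -2.42 | slide [-0.0067 -0.0103  0.1551] spin -0.4
[[303. 261.]
 [303. 224.]
 [296. 223.]]
```

View pics/w8.png

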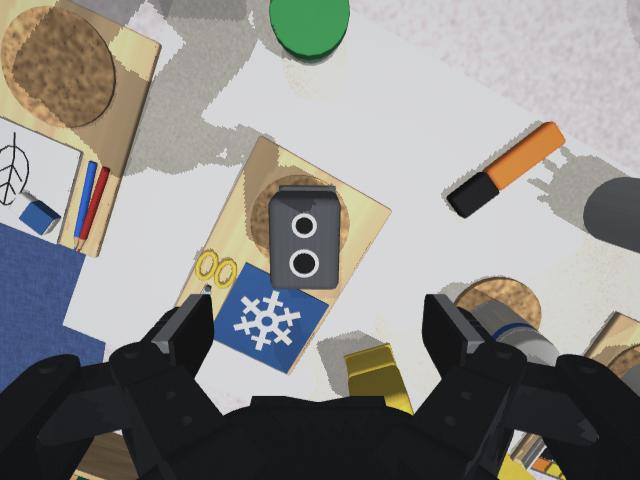

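The holes are at (304,225) and (304,263), on prediction and square to the gripper. I'll descend and grip.

Emit:
{"name": "arm_command", "arguments": {
  "increments": [
    {"slide": [-0.006,-0.01,0.0],"spin": 0,"gripper": 1},
    {"slide": [-0.006,-0.01,0.03],"spin": 0,"gripper": 1},
    {"slide": [-0.006,-0.01,0.065],"spin": 0,"gripper": 1},
    {"slide": [-0.006,-0.01,0.1],"spin": 0,"gripper": 1},
    {"slide": [-0.006,-0.01,0.13],"spin": 0,"gripper": 1},
    {"slide": [-0.006,-0.01,0.145],"spin": 0,"gripper": 1},
    {"slide": [-0.006,-0.01,0.155],"spin": 0,"gripper": 1},
    {"slide": [-0.006,-0.01,0.155],"spin": 0,"gripper": 1}
  ]
}}

```text
t: 14.27
tool_pos: [0.479, -0.1022, 0.0766]
tool_rot: [0.769, -3.041, -0.005]
contact_force: [-0.6, -0.3, 0.4]
opening: 0.0853
grip_force: 0.0
```

Emit:
{"name": "arm_command", "arguments": {
  "increments": [
    {"slide": [0,0,0],"spin": 0,"gripper": -1},
    {"slide": [0,0,0],"spin": 0,"gripper": -1},
    {"slide": [0,0,0],"spin": 0,"gripper": -1},
    {"slide": [0,0,0],"spin": 0,"gripper": -1},
    {"slide": [0,0,0],"spin": 0,"gripper": -1},
    {"slide": [0,0,0],"spin": 0,"gripper": -1}
  ],
  "newtons": 40
}}

```text
t: 14.77
tool_pos: [0.4823, -0.1045, 0.0816]
tool_rot: [-0.766, 3.043, -0.002]
contact_force: [-0.2, 2.0, 5.9]
opening: 0.0546
grip_force: 45.1
```

Emit:
{"name": "arm_command", "arguments": {
  "increments": [
    {"slide": [0,0,-0.015],"spin": 0,"gripper": -1},
    {"slide": [0,0,-0.04],"spin": 0,"gripper": -1},
    {"slide": [0,0,-0.07],"spin": 0,"gripper": -1},
    {"slide": [0,0,-0.09],"spin": 0,"gripper": -1},
    {"slide": [0,0,-0.1],"spin": 0,"gripper": -1},
    {"slide": [0,0,-0.1],"spin": 0,"gripper": -1}
  ]
}}

```text
t: 15.27
tool_pos: [0.482, -0.1048, 0.1821]
tool_rot: [-0.766, 3.043, -0.005]
contact_force: [0.4, 0.4, -3.1]
opening: 0.0548
grip_force: 44.1
```

```bash
python3 - <<'E'
from w import *
o,im,c=shot("w9"); print(o["opening"],o["grip_force"])
go(.4665,-.3625,.178,None,o)
E
```

```text
0.0548095388264773 44.07016575336456
t 15.27 pos [ 0.482  -0.1048  0.1821] yaw 118.2 q6 -2.43 | slide [ 0.1356 -0.2197  0.0045] spin 0
```

View pics/w9.png

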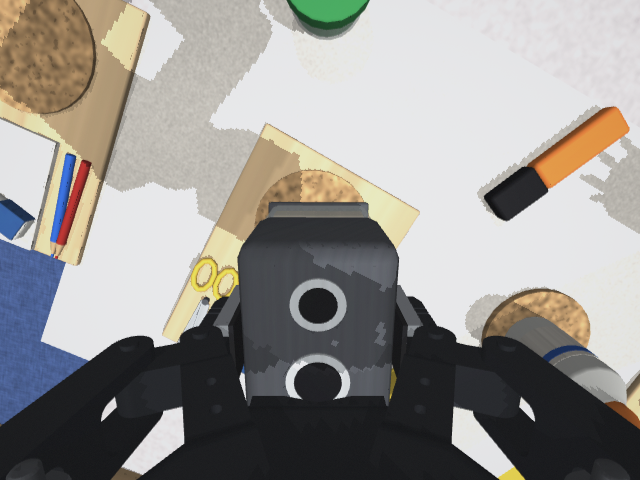

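The sharpener is held upright. I'll carry it to the sketch place.

Emit:
{"name": "arm_command", "arguments": {
  "increments": [
    {"slide": [0.013,-0.021,0],"spin": 0,"gripper": -1},
    {"slide": [0.032,-0.052,0],"spin": 0,"gripper": -1},
    {"slide": [0.052,-0.084,0],"spin": 0,"gripper": -1},
    {"slide": [0.072,-0.117,0],"spin": 0,"gripper": -1},
    {"slide": [0.092,-0.149,0],"spin": 0,"gripper": -1},
    {"slide": [0.111,-0.18,0],"spin": 0,"gripper": -1},
    {"slide": [0.127,-0.206,0],"spin": 0,"gripper": -1},
    {"slide": [0.135,-0.219,0],"spin": 0,"gripper": -1}
  ]
}}

```text
t: 15.98
tool_pos: [0.4637, -0.3635, 0.1763]
tool_rot: [0.762, -3.045, -0.004]
contact_force: [-1.0, 0.1, -2.8]
opening: 0.0543
grip_force: 44.2
```

Emit:
{"name": "arm_command", "arguments": {
  "increments": [
    {"slide": [0,0,0],"spin": 0,"gripper": -1},
    {"slide": [0,0,0],"spin": 0,"gripper": -1},
    {"slide": [0,0,0],"spin": 0,"gripper": -1}
  ]
}}

```text
t: 16.23
tool_pos: [0.4651, -0.3594, 0.1777]
tool_rot: [0.767, -3.045, -0.005]
contact_force: [0.1, 1.2, -3.6]
opening: 0.055
grip_force: 44.2
```

```bash
python3 - <<'E'
from w import *
o,im,c=shot("w10")
go(.4665,-.3625,.078,None,o)
hsv=cv2.cvtColor(im["frame"],cv2.COLOR_RGB2HSV)
m=cv2.inRange(hsv,(9,95,30),(18,190,255)); m=cv2.morphologyEx(m,cv2.MORPH_OPEN,np.ones((5,5)));vv,uu=np.nonzero(m)
p=plane(c,np.c_[uu,vv],.012);p=p[np.hypot(*(p-[.4665,-.3625]).T)<.075]
print(len(p),fitcircle(cv2.convexHull(p.astype(np.float32))[:,0],.05,[.4665,-.3625]))
E
```

```text
t 16.23 pos [ 0.4651 -0.3594  0.1777] yaw 118.3 q6 -2.85 | slide [ 0.0002 -0.0037  0.0997] spin 0
3255 (array([ 0.46378488, -0.36317945]), np.float64(0.0003132458837163746))
```

Target about (.465,-.363); a 3 mm correction, then down.

Emit:
{"name": "arm_command", "arguments": {
  "increments": [
    {"slide": [0.001,-0.003,0.02],"spin": 0,"gripper": -1},
    {"slide": [0.001,-0.003,0.045],"spin": 0,"gripper": -1},
    {"slide": [0.001,-0.003,0.067],"spin": 0,"gripper": -1},
    {"slide": [0.001,-0.003,0.083],"spin": 0,"gripper": -1},
    {"slide": [0.001,-0.003,0.093],"spin": 0,"gripper": -1},
    {"slide": [0.001,-0.003,0.098],"spin": 0,"gripper": -1},
    {"slide": [0.001,-0.003,0.099],"spin": 0,"gripper": -1},
    {"slide": [0.001,-0.003,0.099],"spin": 0,"gripper": -1}
  ]
}}

```text
t: 16.95
tool_pos: [0.4669, -0.3638, 0.0816]
tool_rot: [-0.768, 3.045, -0.002]
contact_force: [-0.9, 1.5, 0.8]
opening: 0.0543
grip_force: 44.6
```

Emit:
{"name": "arm_command", "arguments": {
  "increments": [
    {"slide": [0,0,0],"spin": 0,"gripper": -1},
    {"slide": [0,0,0],"spin": 0,"gripper": -1},
    {"slide": [0,0,0],"spin": 0,"gripper": 1},
    {"slide": [0,0,0],"spin": 0,"gripper": 1},
    {"slide": [0,0,0],"spin": 0,"gripper": 1},
    {"slide": [0,0,0],"spin": 0,"gripper": 1},
    {"slide": [0,0,0],"spin": 0,"gripper": 1},
    {"slide": [0,0,0],"spin": 0,"gripper": 1}
  ]
}}

```text
t: 17.62
tool_pos: [0.466, -0.3642, 0.0805]
tool_rot: [0.767, -3.047, 0.0]
contact_force: [0.5, 0.1, -0.5]
opening: 0.0854
grip_force: 0.0
```

Emit:
{"name": "arm_command", "arguments": {
  "increments": [
    {"slide": [0,0,-0.02],"spin": 0,"gripper": 1},
    {"slide": [0,0,-0.05],"spin": 0,"gripper": 1},
    {"slide": [0,0,-0.09],"spin": 0,"gripper": 1},
    {"slide": [0,0,-0.13],"spin": 0,"gripper": 1},
    {"slide": [0,0,-0.155],"spin": 0,"gripper": 1},
    {"slide": [0,0,-0.16],"spin": 0,"gripper": 1},
    {"slide": [0,0,-0.16],"spin": 0,"gripper": 1}
  ]
}}

```text
t: 18.2
tool_pos: [0.4671, -0.3652, 0.2439]
tool_rot: [-0.766, 3.044, -0.008]
contact_force: [-0.6, 0.9, -1.0]
opening: 0.0851
grip_force: 0.0
```

```bash
python3 - <<'E'
from w import *
o,im,c=shot("w11"); print(proj(c,[.465,-.363,.098]))
go(.474,.118,.235,74,o)
E
```

```text
[[320.83339694 229.28033802]]
t 18.2 pos [ 0.4671 -0.3652  0.2439] yaw 118.3 q6 -2.85 | slide [-0.2348  0.4224  0.0069] spin 44.3
```

View pics/w11.png

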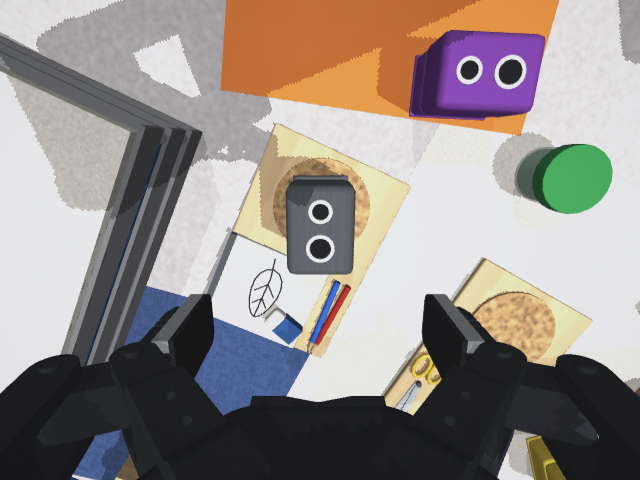

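The sharpener's hole midpoint is at (320,230), on target. I'll go back for the glue.

Emit:
{"name": "arm_command", "arguments": {
  "increments": [
    {"slide": [-0.235,0.422,0],"spin": 44,"gripper": 1},
    {"slide": [-0.235,0.422,0],"spin": 44,"gripper": 1},
    {"slide": [-0.235,0.422,0],"spin": 44,"gripper": 1},
    {"slide": [-0.235,0.422,0],"spin": 44,"gripper": 1},
    {"slide": [-0.235,0.422,0],"spin": 44,"gripper": 1},
    {"slide": [-0.235,0.422,0],"spin": 44,"gripper": 1},
    {"slide": [-0.235,0.422,0],"spin": 44,"gripper": 1},
    {"slide": [-0.235,0.422,0],"spin": 44,"gripper": 1}
  ]
}}

```text
t: 18.92
tool_pos: [0.4695, -0.0394, 0.2374]
tool_rot: [-0.434, -3.107, -0.001]
contact_force: [0.4, -0.7, -0.1]
opening: 0.0852
grip_force: 0.0
```

```bash
python3 - <<'E'
from h import *
go(.474,.118,.24,74)
E
```

```text
t 18.92 pos [ 0.4695 -0.0394  0.2374] yaw 74.1 q6 -1.54 | slide [ 0.0388  0.1526 -0.0024] spin 0.1
```

Emit:
{"name": "arm_command", "arguments": {
  "increments": [
    {"slide": [0.039,0.153,0],"spin": 0,"gripper": 1},
    {"slide": [0.039,0.153,0],"spin": 0,"gripper": 1},
    {"slide": [0.039,0.153,0],"spin": 0,"gripper": 1},
    {"slide": [0.039,0.153,0],"spin": 0,"gripper": 1},
    {"slide": [0.039,0.153,0],"spin": 0,"gripper": 1},
    {"slide": [0.039,0.153,0],"spin": 0,"gripper": 1},
    {"slide": [0.039,0.153,0],"spin": 0,"gripper": 1}
  ]
}}

```text
t: 19.5
tool_pos: [0.4742, 0.1162, 0.2383]
tool_rot: [-0.429, -3.108, 0.002]
contact_force: [0.2, 0.2, -1.4]
opening: 0.0853
grip_force: 0.0
```

```bash
python3 - <<'E'
from w import *
o,im,c=shot("w12")
hsv=cv2.cvtColor(im["frame"],cv2.COLOR_RGB2HSV); m=cv2.inRange(hsv,(3,150,60),(14,255,255)); k,l,st,ce=cv2.connectedComponentsWithStats(m)
for i in range(1,k):
    if st[i,4]>100: print(ce[i].round(0),st[i,4],plane(c,ce[i],.11)[0].round(4))
go(.4865,.130,.082,None,o)
E
```

```text
[208.  83.] 1467 [0.3519 0.0753]
[337. 249.] 838 [0.4867 0.1284]
[508. 295.] 238 [0.5585 0.2471]
t 19.5 pos [0.4742 0.1162 0.2383] yaw 74.3 q6 -1.21 | slide [-0.0087  0.0169  0.1562] spin 0
```

Emit:
{"name": "arm_command", "arguments": {
  "increments": [
    {"slide": [-0.009,0.016,0.0],"spin": 0,"gripper": 1},
    {"slide": [-0.009,0.016,0.03],"spin": 0,"gripper": 1},
    {"slide": [-0.009,0.016,0.065],"spin": 0,"gripper": 1},
    {"slide": [-0.009,0.016,0.1],"spin": 0,"gripper": 1},
    {"slide": [-0.009,0.016,0.13],"spin": 0,"gripper": 1},
    {"slide": [-0.009,0.016,0.145],"spin": 0,"gripper": 1},
    {"slide": [-0.009,0.016,0.155],"spin": 0,"gripper": 1},
    {"slide": [-0.009,0.016,0.155],"spin": 0,"gripper": 1}
  ]
}}

```text
t: 20.22
tool_pos: [0.4863, 0.1279, 0.0826]
tool_rot: [-0.433, -3.106, 0.002]
contact_force: [-1.3, 0.2, -0.1]
opening: 0.0854
grip_force: 0.0
```

Emit:
{"name": "arm_command", "arguments": {
  "increments": [
    {"slide": [0,0,0],"spin": 0,"gripper": -1},
    {"slide": [0,0,0],"spin": 0,"gripper": -1},
    {"slide": [0,0,0],"spin": 0,"gripper": -1},
    {"slide": [0,0,0],"spin": 0,"gripper": -1},
    {"slide": [0,0,0],"spin": 0,"gripper": -1},
    {"slide": [0,0,0],"spin": 0,"gripper": -1}
  ],
  "newtons": 30
}}

```text
t: 20.72
tool_pos: [0.4898, 0.1293, 0.0879]
tool_rot: [0.429, 3.108, 0.0]
contact_force: [-0.6, -2.1, 7.3]
opening: 0.0506
grip_force: 31.3
```

Emit:
{"name": "arm_command", "arguments": {
  "increments": [
    {"slide": [0,0,-0.015],"spin": 0,"gripper": -1},
    {"slide": [0,0,-0.04],"spin": 0,"gripper": -1},
    {"slide": [0,0,-0.07],"spin": 0,"gripper": -1},
    {"slide": [0,0,-0.09],"spin": 0,"gripper": -1},
    {"slide": [0,0,-0.1],"spin": 0,"gripper": -1},
    {"slide": [0,0,-0.1],"spin": 0,"gripper": -1}
  ]
}}

```text
t: 21.22
tool_pos: [0.4897, 0.1298, 0.1887]
tool_rot: [0.429, 3.106, 0.003]
contact_force: [0.6, 0.5, -1.2]
opening: 0.0509
grip_force: 31.9
```

```bash
python3 - <<'E'
from h import *
go(.488,-.111,.18)
E
```

```text
t 21.22 pos [0.4897 0.1298 0.1887] yaw 74.3 q6 -1.18 | slide [-0.0636 -0.2323  0.0085] spin 0
```

Emit:
{"name": "arm_command", "arguments": {
  "increments": [
    {"slide": [-0.006,-0.022,0],"spin": 0,"gripper": -1},
    {"slide": [-0.015,-0.054,0],"spin": 0,"gripper": -1},
    {"slide": [-0.024,-0.088,0],"spin": 0,"gripper": -1},
    {"slide": [-0.034,-0.123,0],"spin": 0,"gripper": -1},
    {"slide": [-0.043,-0.157,0],"spin": 0,"gripper": -1},
    {"slide": [-0.053,-0.192,0],"spin": 0,"gripper": -1},
    {"slide": [-0.06,-0.22,0],"spin": 0,"gripper": -1},
    {"slide": [-0.063,-0.232,0],"spin": 0,"gripper": -1}
  ]
}}

```text
t: 21.88
tool_pos: [0.4845, -0.1136, 0.1834]
tool_rot: [-0.435, -3.108, 0.0]
contact_force: [-0.3, 0.1, -1.2]
opening: 0.0505
grip_force: 32.0
```

Emit:
{"name": "arm_command", "arguments": {
  "increments": [
    {"slide": [0,0,0],"spin": 0,"gripper": -1},
    {"slide": [0,0,0],"spin": 0,"gripper": -1},
    {"slide": [0,0,0],"spin": 0,"gripper": -1}
  ]
}}

```text
t: 22.13
tool_pos: [0.4854, -0.1097, 0.1845]
tool_rot: [-0.429, -3.11, -0.002]
contact_force: [0.8, 0.6, -1.4]
opening: 0.0506
grip_force: 32.0
```

```bash
python3 - <<'E'
from w import *
o,im,c=shot("w13")
go(.488,-.1105,.087,None,o)
hsv=cv2.cvtColor(im["frame"],cv2.COLOR_RGB2HSV)
m=cv2.inRange(hsv,(9,95,30),(18,190,255)); m=cv2.morphologyEx(m,cv2.MORPH_OPEN,np.ones((5,5)));vv,uu=np.nonzero(m)
p=plane(c,np.c_[uu,vv],.012);p=p[np.hypot(*(p-[.488,-.1105]).T)<.06]
print(len(p),fitcircle(cv2.convexHull(p.astype(np.float32))[:,0],.05,[.488,-.1105]))
E
```

```text
t 22.13 pos [ 0.4854 -0.1097  0.1845] yaw 74.3 q6 -1.67 | slide [-0.0029 -0.0001  0.0975] spin 0
5020 (array([ 0.48826199, -0.10682243]), np.float64(0.0002833835953338776))
```

Emit:
{"name": "arm_command", "arguments": {
  "increments": [
    {"slide": [-0.002,0.001,0.02],"spin": 0,"gripper": -1},
    {"slide": [-0.002,0.001,0.045],"spin": 0,"gripper": -1},
    {"slide": [-0.002,0.001,0.067],"spin": 0,"gripper": -1},
    {"slide": [-0.002,0.001,0.082],"spin": 0,"gripper": -1},
    {"slide": [-0.002,0.001,0.09],"spin": 0,"gripper": -1},
    {"slide": [-0.002,0.001,0.094],"spin": 0,"gripper": -1},
    {"slide": [-0.002,0.001,0.0955],"spin": 0,"gripper": -1},
    {"slide": [-0.002,0.001,0.0955],"spin": 0,"gripper": -1}
  ]
}}

```text
t: 22.85
tool_pos: [0.4895, -0.11, 0.092]
tool_rot: [0.428, 3.109, -0.0]
contact_force: [-1.1, -0.0, 0.9]
opening: 0.0502
grip_force: 32.2
```

Emit:
{"name": "arm_command", "arguments": {
  "increments": [
    {"slide": [0,0,0],"spin": 0,"gripper": -1},
    {"slide": [0,0,0],"spin": 0,"gripper": -1},
    {"slide": [0,0,0],"spin": 0,"gripper": 1},
    {"slide": [0,0,0],"spin": 0,"gripper": 1},
    {"slide": [0,0,0],"spin": 0,"gripper": 1},
    {"slide": [0,0,0],"spin": 0,"gripper": 1},
    {"slide": [0,0,0],"spin": 0,"gripper": 1},
    {"slide": [0,0,0],"spin": 0,"gripper": 1}
  ]
}}

```text
t: 23.52
tool_pos: [0.4878, -0.1106, 0.0898]
tool_rot: [-0.43, -3.112, -0.0]
contact_force: [0.6, -0.1, 0.1]
opening: 0.0856
grip_force: 0.0
```

Emit:
{"name": "arm_command", "arguments": {
  "increments": [
    {"slide": [0,0,-0.02],"spin": 0,"gripper": 1},
    {"slide": [0,0,-0.05],"spin": 0,"gripper": 1},
    {"slide": [0,0,-0.09],"spin": 0,"gripper": 1},
    {"slide": [0,0,-0.13],"spin": 0,"gripper": 1},
    {"slide": [0,0,-0.16],"spin": 0,"gripper": 1},
    {"slide": [0,0,-0.17],"spin": 0,"gripper": 1},
    {"slide": [0,0,-0.17],"spin": 0,"gripper": 1},
    {"slide": [0,0,-0.17],"spin": 0,"gripper": 1}
  ]
}}

```text
t: 24.18
tool_pos: [0.4878, -0.1105, 0.2594]
tool_rot: [-0.43, -3.112, -0.0]
contact_force: [-0.1, 0.2, 0.5]
opening: 0.0852
grip_force: 0.0
```

```bash
python3 - <<'E'
from w import *
o,im,c=shot("w14"); print(o["contact_force"],proj(c,[[.488,-.109,.115],[.488,-.109,.012]]))
s=imaging.get_image("scene");cv2.imwrite("pics/s14.png",s["frame"][:,:,::-1])
cv2.imwrite("pics/both.png",cv2.resize(np.hstack([im["frame"],s["frame"]])[:,:,::-1],(800,300)))
E
```

```text
[-0.09189108  0.24726345  0.4561846 ] [[318.52091261 231.75162155]
 [318.36399828 208.09102992]]
```

View pics/both.png

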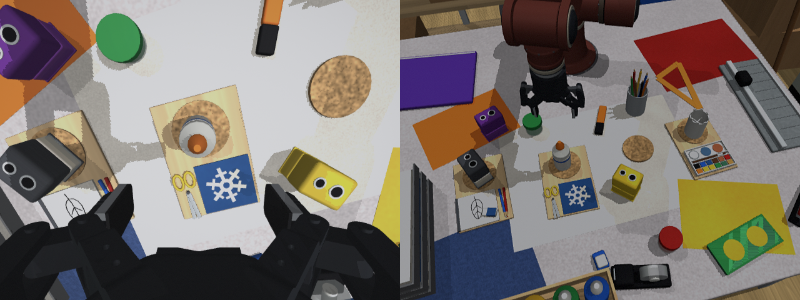

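All three stand upright on their coasters and the pot is standing. The nozzle at (315,233) is near the prediction; I'll do one numeric check of the final offset before handing in.

```bash
python3 - <<'E'
from w import *
o,im,c=shot("w15")
hsv=cv2.cvtColor(im["frame"],cv2.COLOR_RGB2HSV)
m=cv2.inRange(hsv,(9,95,30),(18,170,255)); m=cv2.morphologyEx(m,cv2.MORPH_OPEN,np.ones((5,5)));vv,uu=np.nonzero(m)
p=plane(c,np.c_[uu,vv],.012);p=p[np.hypot(*(p-[.488,-.1105]).T)<.058]
print(len(p),fitcircle(cv2.convexHull(p.astype(np.float32))[:,0],.05,[.488,-.1105]))
m=cv2.inRange(hsv,(3,175,60),(14,255,255)); k,l,st,ce=cv2.connectedComponentsWithStats(m)
for i in range(1,k):
    if st[i,4]>150: print(ce[i].round(0),plane(c,ce[i],.115)[0].round(4))
E
```

```text
3248 (array([ 0.48825152, -0.10705853]), np.float64(0.00040255923125927587))
[70. 76.] [ 0.3305 -0.2449]
[431.  24.] [0.3673 0.0041]
[315. 232.] [ 0.4856 -0.1107]
```

The glue is about 4 mm from its coaster's centre, well inside 15 mm. I'm handing in.

```bash
python3 -c "
from station import order
print(order.finish_job())"
```

```text
the job is handed in; nothing more can be done
None
```

The job is handed in at about 24 s of the 109 s: beaker at the paint box, sharpener at the sketch pad and glue at the cut-paper card, each upright and measured within about 5 mm of its coaster's centre, with the pencil pot still standing; the judge's verdict was not shown.

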